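# Run-up check of the micro-grinder console

### The job

Give the grinder's control console its run-up check: pull the tall round push-pull knob straight out until it clicks into its run position and let go so that it stays there, slide the speed grip along its track until its middle stands opposite the tip of the brass preset marker, then push the knob fully home again. Do not drag the knob on past its click against the stiff resistance there, or it trips out to its end stop and the check is void. Leave the preset marker and the things lying around on the bench where they are.

Things in the scene. Friction and masses are not known exactly. Their poses are not given: they have to be found in the camera images.
- console: White bench console, 340 mm wide (y), 200 mm deep, with a sloped grey control panel on its front, which faces the robot more or less. Origin: centre of its underside, on the bench; x to its back, y to its left seen from the robot, z up. In this frame the panel's outward normal is (-0.5, 0, 0.866) and up-slope is (0.866, 0, 0.5): the panel is 30 degrees from level.
- panel_mid (a point): Centre of the panel's flat surface (180 mm up-slope by 340 mm along y), at (-12, 0, 85) mm in the console's frame. Besides knob, grip and marker it carries only low fixed fittings, up to 12 mm high.
- rail_mid (a point): Middle of a steel rail, 16 mm in diameter, that runs along y over the console's whole width, above the panel, at (34, 0, 206) mm in the console's frame; 12 mm posts carry it at y = -158 and +158 mm. A gripper that comes straight down on the knob hits it; one tilted square to the panel passes in front of it.
- knob_head (a point): Centre of the push-pull knob's black round head, 30 mm across, 18 mm thick, on a 12 mm stem that stands square out of the panel's right (-y) half; the only tall round thing there. The point's z is the pull direction (the panel's normal), y is the console's y. Pushed home, this point is 33 mm out of the panel and the head's underside 24 mm. The flat outer face is 9 mm beyond it.
- knob (a joint): Knob's pull-out in m: 0 home (off), 0.044 end stop. Run is a click somewhere from 0.007 to 0.028, elsewhere each time and not visible. From home under 1 N; from 6 mm before the click a hump of 4 to 5 N, then it snaps on to the click. Pulled on, it takes 6 N at once, 13 N 2 to 3 mm further on, and 6 mm past the click it trips out to the end stop (fails above 0.036).
- knob_face (a point): Centre of the knob's flat outer face, to push on, 9 mm beyond the head's centre; z is the pull direction. Let go before the hump's middle (3 mm before the click) it slides home by itself; let go from there up to the trip, it settles at the click and stays. Pushed in from the click it resists with 4 to 5 N, then goes home easily, to a hard stop.
- speed_grip (a point): Middle of the black speed grip, 25 mm out of the panel: an upright block 16 mm wide along its track (y), 22 mm up-slope, reaching from 4 to 32 mm out of the panel. It slides along y only, with 2 N of friction, over 100 mm, and stays where it is left. The point's y is the console's y, its z the panel's normal.
- marker_tip (a point): Tip of the brass preset marker, a small pointed tab 8 mm high and 14 mm wide, whose tip is 17 mm up-slope of the middle line of the speed grip's track and points at it. The middle of the grip must stand at the same y (console's y) as this tip. The marker differs in place each time and shifts only under some 15 N. Axes as the speed grip.
- dish_mid (a point): Bystander: middle of a white bowl, 90 mm across, 22 mm high.
- bone_mid (a point): Bystander: middle of a bone fragment about 65 mm long, 20 mm high.
- jar_mid (a point): Bystander: middle of an amber jar, 54 mm across, 75 mm high.
- brush_mid (a point): Bystander: middle of a brush 160 mm long, lying.
- blower_mid (a point): Bystander: a rubber air blower, 56 mm across, 85 mm high, standing; point 30 mm up.
- bur_block_mid (a point): Bystander: middle of a wooden bur block, 50 by 90 by 22 mm, with small burs up to 45 mm high.
- bottle_mid (a point): Bystander: middle of a white bottle, 48 mm across, 110 mm high.

How it is judged:
On the way, in this order (a step that is already met when the one before it is completed fails the run):
1. the knob stands at its run click by itself, let go (value of joint knob between 0.005 and 0.036 m and contact force between the fingers and anything else below 0.2 N and velocity of joint knob between -0.005 and 0.005 m/s), for 0.4 s.
2. with the knob still out, the speed grip stands opposite the marker (within 4 mm along the track), let go (value of joint knob between 0.005 and 0.036 m and y of speed_grip in the frame of marker_tip between -0.004 and 0.004 m and contact force between the fingers and anything else below 0.2 N), for 0.3 s.
3. the knob is pushed home (value of joint knob below 0.002 m), for 0.2 s.
At the end, for the whole second after the job is handed in: The knob is home (within 2 mm of its inner stop) and the middle of the speed grip stands within 4 mm of the marker's tip along the track; both are let go (value of joint knob below 0.002 m and y of speed_grip in the frame of marker_tip between -0.004 and 0.004 m and contact force between the fingers and anything else below 0.2 N); the robot touches nothing.
It fails at once if the knob is pulled past its click and trips out (more than 36 mm) (value of joint knob above 0.036 m).
It fails at once if the preset marker is shifted along the track by more than 4 mm (distance of marker_tip from where it was at the start of the episode above 0.004 m).
It fails at once if a bystander is shifted by more than 30 mm (distance of any of dish_mid, bone_mid, jar_mid, brush_mid, blower_mid, bur_block_mid, bottle_mid from where it was at the start of the episode above 0.03 m).
It also fails if it takes over 50 s, if anything falls off the work surface, if the arm or the gripper's body presses on something with over 40 N, if the wrist force passes 120 N, or if a joint passes its speed limit or range.

### The arm

A 6-joint arm with a two-finger parallel gripper is mounted at the origin on the work surface. World frame = base frame: x ahead of the robot, y to its left, z up, the work surface at z = 0. Lengths are in m, angles in rad, forces in N, time in s.
With the tool pointing down it reaches from about 0.425 to 0.95 m from the base axis. Payload 3.5 kg.
Tool frame: the origin (TCP) lies at the very end of the fingers, on their centre line; the grasp point (between the pads) lies 19 mm behind it; z points along the fingers, y is the direction in which the jaws open and shut (so a half turn about z gives the same grasp; the last joint's range is limited). The gripper opens to 85 mm and grips with 20 to 120 N. Pads are 22 mm wide; open, the fingers measure 114 mm over their backs; the gripper's body (76 mm by 85 mm) begins 54 mm behind the grasp point. The pads swing forward as they close: fully open they stand 13 mm farther back than shut.
Start: joints at [1.185, 0.286, 1.577, -0, 1.279, -0.15], TCP at [0.158, 0.656, 0.231] pointing down, gripper open.
Joint ranges: [-2.77, 2.77], [-0.9, 2.22], [0.21, 2.48], [-1.53, 4.67], [0.24, 2.81], [-2.84, 2.84]. Speed limits (rad/s): [2.79, 2.79, 3.14, 3.14, 3.14, 3.14].

### API

Orientations are given as a unit quaternion [x, y, z, w].
In Python, from plant import ctrl, eyes, ticket gives the robot as it stands.
- The arm moves only by the tool send_rows, never from a script. Its arguments are lists of equal length, an entry for each row: "translation": the shift along the tool's x, y, z in units of 30 mm (1.0 is 30 mm), a list of three; "rotation": the turn, a rotation vector about the tool's x, y, z in units of 5 degrees (1.0 is 5 degrees), a list of three; "grip": the finger opening in mm, from 0 to 85.4. A call has 1 to 5 rows; each row shifts and turns the commanded pose from where the row before left it, along the tool's axes as they then stand; what a row does not reach is not made up. A row lasts 1/8 s, in which the tool goes at most 62.5 mm and 10.7 degrees, less where a joint would pass 70% of its speed; a pose out of reach is approached as far as the arm can. A call is refused whole if a number of a shift passes 1 or a number of a turn 1, either way. A call with a gripper value outside its range is refused whole. The fingers move at their own pace and stop on an object; "squeeze" is the grip in N (left out, the last holds). Time passes only in rows, so rows that do not move let the fingers close. It gives the time, the measured TCP pose, the force and the opening at its end, in the units of the state.
- ctrl.get_state(): the state, without advancing time (a new reading comes with each control period).
- eyes.read_camera(name): name is "side" or "top" or "wrist"; returns a dict with "image" (400x640x3 uint8, blue, green, red), "mtx" (3x3 intrinsics, pixels), "xyz" and "orientation" of the camera in the world; the wrist camera has in their place "hand_eye" (4x4, takes a point from camera to tool coordinates, whose origin is the TCP and whose axes are the flange's). Camera axes: x right, y down, z forward; pixel columns grow to the right and rows downward; lengths in m; the calibration is good to about 2 mm. A picture is of the moment at which its call begins: read the wrist's pose just before it. There is no depth.
- ticket.sign_off(): hands the job in, once; it reports no verdict.
The state is a dict: "time": time; "qpos": joint angles; "dq": joint speeds; "joint_efforts": joint torques, N m; "eef_pos": TCP position; "tcp_rot": TCP orientation; "contact_force": force on the tool from outside, world axes, zero at the start; "wrist_torque": the same for the moment, N m; "opening": opening from 0.0 (shut) to 1.0 (fully open).
Only numpy, scipy, OpenCV 4.12 (cv2) and the standard library are available. Lean on these libraries where they do the work, as an engineer would, in place of code of your own. Each camera call takes 0.05 s, during which the arm holds its last target. There are 200 camera calls.

## Working session

There is one attempt and no reset: what is moved stays moved. The work goes in short steps, Python scripts to look and compute and a tool call to move; the robot and the scene stay as the last step left them, time stands still between calls to the robot, and variables do not carry over. Pictures are saved under pics/ and viewed, about 8 in all and at most 12, crops included, and the job is handed in when it is done.

Besides the shell and the picture viewer there is one more tool, called after ">>>" by a JSON object that holds its "api" and its "payload", one argument or row to a line. send_rows: Moves the arm, as the interface text tells. Its arguments: {"type":"object","properties":{"translation":{"type":"array"},"rotation":{"type":"array"},"grip":{"type":"array"},"squeeze":{"type":"number"}},"required":["translation","rotation","grip"]}

```bash
ls; mkdir -p pics; python3 - <<'E'
from plant import ctrl,eyes,ticket
import cv2,numpy as np
s=ctrl.get_state();print(s)
for n in ["side","top"]:
    r=eyes.read_camera(n);cv2.imwrite(f"pics/{n}0.png",r["image"]);print(n,r["mtx"],r["xyz"],r["orientation"])
    np.savez(f"pics/{n}0.npz",K=r["mtx"],t=r["xyz"],q=r["orientation"])
E
```

```text
pics
{'time': 0.0, 'qpos': array([ 1.18499182e+00,  2.87166839e-01,  1.57818794e+00,  1.04570020e-05,
        1.27860291e+00, -1.49998736e-01]), 'dq': array([-0.00050623,  0.00119522, -0.00111849,  0.00239415, -0.00039802,
        0.0022588 ]), 'joint_efforts': array([ 5.00148271e-04, -4.05993104e+01, -2.92614752e+01, -1.75523628e-04,
        5.90275842e-03, -8.05053986e-06]), 'eef_pos': array([0.15741391, 0.65570773, 0.22994048]), 'tcp_rot': array([ 1.17631331e-01,  9.93056631e-01, -1.13901323e-03, -3.17849764e-04]), 'contact_force': array([ 0.8776234 ,  0.47951991, -0.66140478]), 'wrist_torque': array([ 0.00346995,  0.05137552, -0.00274164]), 'opening': 0.9980061795743052}
side [[360.86039988   0.         317.43178331]
 [  0.         360.86039988 196.90199446]
 [  0.           0.           1.        ]] [ 0.26202914 -0.2718395   0.67151778] [ 0.87694631 -0.35644885  0.12401486 -0.2975394 ]
top [[476.21792655   0.         321.94735255]
 [  0.         476.21792655 194.94818604]
 [  0.           0.           1.        ]] [0.45910882 0.01733748 1.0896724 ] [-0.70449836  0.70636538 -0.04594008  0.05118127]
```

View pics/top0.png

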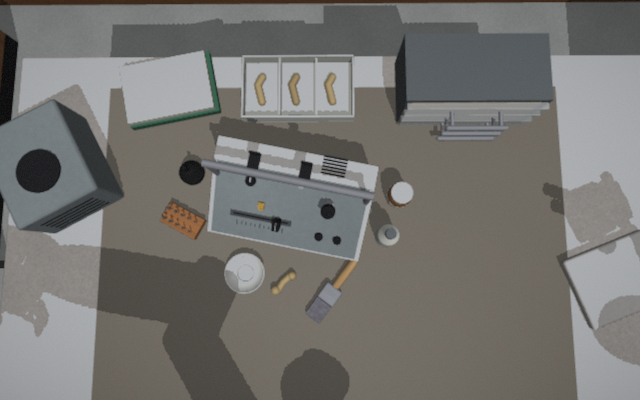

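View pics/side0.png

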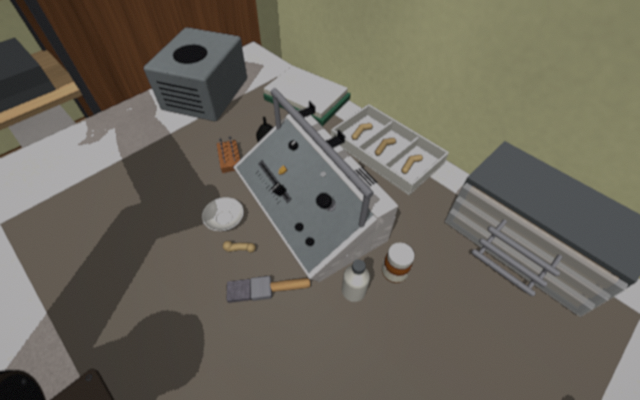

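The pictures show the console yawed slightly. In the top view the panel spans about (208–372, 172–258), the knob is at (328,211), the grip at (276,224) and the brass marker at (261,206). I'll zoom in on both views.

```bash
python3 - <<'E'
import cv2
a=cv2.imread("pics/top0.png")[130:270,195:395];cv2.imwrite("pics/topc.png",cv2.resize(a,None,fx=4,fy=4,interpolation=cv2.INTER_CUBIC))
a=cv2.imread("pics/side0.png")[85:285,225:405];cv2.imwrite("pics/sidec.png",cv2.resize(a,None,fx=3,fy=3,interpolation=cv2.INTER_CUBIC))
E
```

```text
(no output)
```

View pics/topc.png

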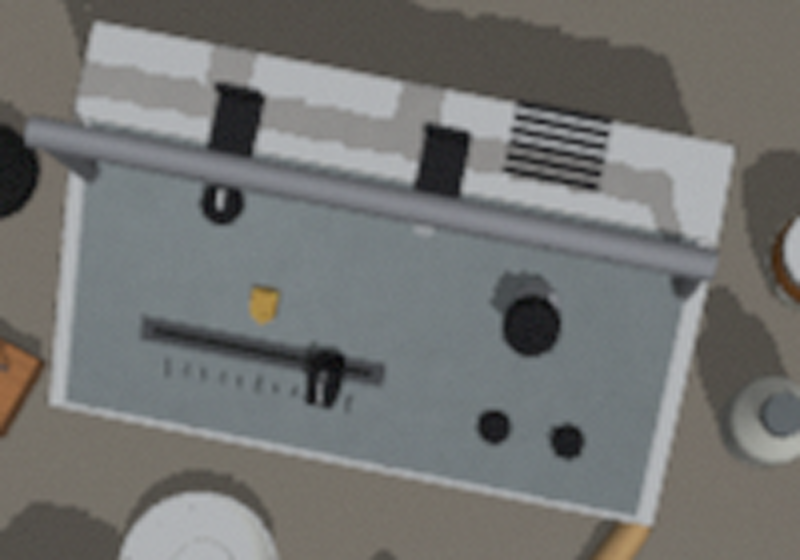

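View pics/sidec.png

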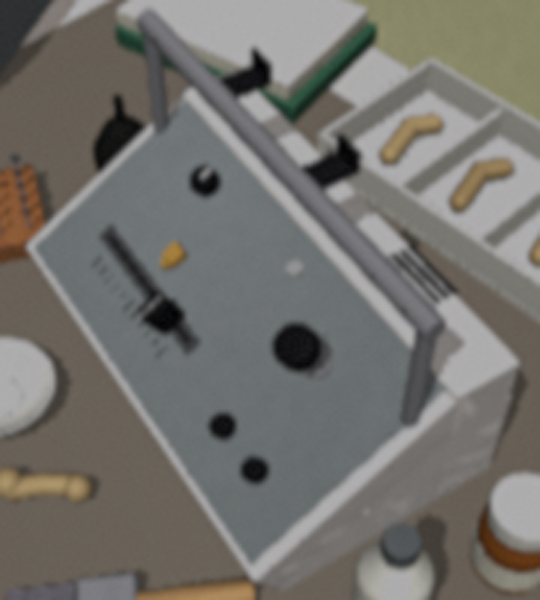

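The zooms give clear rail ends, panel corners, knob head, marker tip and grip. Next I fit the console pose from both views.

```bash
cat > h.py <<'E'
import numpy as np
from scipy.spatial.transform import Rotation as R
from scipy.optimize import least_squares
N=np.array([-.5,0,.866]);U=np.array([.866,0,.5]);PM=np.array([-12,0,85])/1e3
def pan(s,y,n): return PM+s*U+np.array([0,y,0])+n*N   # console coords
def con(p,c): return R.from_euler('z',c[2]).apply(p)+np.array([c[0],c[1],0])
def cam(n):
    d=np.load(f"pics/{n}0.npz");return d['K'],d['t'],R.from_quat(d['q'])
def proj(P,c):
    K,t,r=c;q=r.inv().apply(np.atleast_2d(P)-t)@K.T;return q[:,:2]/q[:,2:]
E
cat > fit.py <<'E'
from h import *
T=cam('top');S=cam('side')
tp=lambda a:(np.array(a,float)+.5)/4-.5+[195,130]
sp=lambda a:(np.array(a,float)+.5)/3-.5+[225,85]
P3=np.array([[34,170,206],[34,-170,206],[-90,170,40],[-90,-170,40]])/1e3
ot=tp([[28,132],[715,264],[50,405],[652,523]]);os_=sp([[147,17],[435,325],[28,245],[255,580]])
f=lambda c:np.r_[proj(con(P3,c),T)-ot,proj(con(P3,c),S)-os_].ravel()
r=least_squares(f,[.5,0,-.17],loss='soft_l1');c=r.x;print(c,np.round(f(c).reshape(-1,2),1).tolist())
def solve(nm,n,pt,ps):
    g=lambda v:np.r_[proj(con(pan(v[0],v[1],n),c),T)[0]-tp(pt),proj(con(pan(v[0],v[1],n),c),S)[0]-sp(ps)]
    q=least_squares(g,[0,0]);print(nm,np.round(q.x*1e3,1),np.round(q.fun,1),con(pan(*q.x,n),c).round(4))
solve('knob',.033,(531,325),(297,346))
solve('marker',.008,(263,324),(162,266))
solve('griptop',.032,(321,388),(160,315))
solve('trackL',0.002,(145,327),(106,230));solve('trackR',.002,(381,375),(192,348))
E
python3 fit.py
```

```text
[ 0.58035394  0.09531016 -0.19757263] [[-1.9, -1.6], [3.0, -0.3], [-0.5, -0.2], [0.5, 0.5], [-1.5, -1.3], [2.6, 2.9], [-1.4, -0.6], [-0.3, 0.1]]
knob [ 28.4 -85. ] [ 0.3 -0.2 -0.3 -0.1] [0.5599 0.0128 0.1278]
marker [-12.6  54.8] [ 0.5  0.1 -0.4 -0.4] [0.5647 0.1543 0.0856]
griptop [-30.7  12.4] [ 2.2  0.3 -1.9 -2. ] [0.5293 0.1182 0.0974]
trackL [-30.7 119.8] [ 0.1 -0.1 -0.2 -0.1] [0.565  0.2205 0.0714]
trackR [-32.  -10.7] [ 0.4  0.2 -0.2 -0.5] [0.5383 0.0928 0.0707]
```

```bash
cat > plan.py <<'E'
import sys
from h import *
from plant import ctrl
C=np.load('c.npy') if __import__('os').path.exists('c.npy') else np.array([.58035,.09531,-.19757])
Rc=R.from_euler('z',C[2])
Y=Rc.apply([0,1,0]);Z=-Rc.apply(N);RT=R.from_matrix(np.c_[np.cross(Y,Z),Y,Z])
def panel(p):
    q=Rc.inv().apply(np.array(p)-[C[0],C[1],0])-PM;return np.array([q@U,q[1],q@N])*1e3
if __name__=='__main__':
    # args: 'w' x y z (m) | 'p' s y n (mm) ; rotates to panel-square over rows if 'r' given
    s=ctrl.get_state();p=s['eef_pos'];q=R.from_quat(s['tcp_rot'])
    a=[float(v) for v in sys.argv[2:5]]
    t=np.array(a) if sys.argv[1]=='w' else con(pan(*(np.array(a)/1e3)),C)
    rot=(q.inv()*RT).as_rotvec(degrees=True)
    if 'r' not in sys.argv: rot=rot*0
    d=t-p;n=int(sys.argv[5]) if len(sys.argv)>5 and sys.argv[5].isdigit() else 0
    while True:
        n=max(n,1);rows=[]
        for k in range(n):
            qk=q*R.from_rotvec(rot*k/n,degrees=True);rows.append(qk.inv().apply(d/n)/.03)
        rows=np.array(rows)
        if abs(rows).max()<=1 and abs(rot/n/5).max()<=1: break
        n+=1
    print('panel now',panel(p).round(1),'ang err',(q.inv()*RT).as_rotvec(degrees=True).round(2),'F',s['contact_force'].round(2),'t',s['time'],'op',s['opening'])
    print(n,'rot',(rot/n/5).round(2).tolist());print(rows.round(2).tolist())
E
python3 plan.py w .44 .38 .28; python3 -c "
import sys;sys.argv=['x']
from plan import *;print(con(pan(-.02,.02,.15),C),con(pan(.028,-.085,.12),C))
from plant import eyes;r=eyes.read_camera('wrist');print(r['mtx'],r['hand_eye'])"
```

```text
panel now [-371.5  466.5  382. ] ang err [ -0.69 -30.02  -2.11] F [-0.69 -0.28 -0.1 ] t 0.1 op 1.0043501786342377
12 rot [-0.0, -0.0, -0.0]
[[-0.94, -0.56, -0.14], [-0.94, -0.56, -0.14], [-0.94, -0.56, -0.14], [-0.94, -0.56, -0.14], [-0.94, -0.56, -0.14], [-0.94, -0.56, -0.14], [-0.94, -0.56, -0.14], [-0.94, -0.56, -0.14], [-0.94, -0.56, -0.14], [-0.94, -0.56, -0.14], [-0.94, -0.56, -0.14], [-0.94, -0.56, -0.14]]
[0.48198514 0.13539761 0.2049    ] [0.51684254 0.02133666 0.20292   ]
[[339.79579344   0.         318.88318255]
 [  0.         339.79579344 200.20870621]
 [  0.           0.           1.        ]] [[ 4.94317526e-05 -9.63004606e-01 -2.69484929e-01  6.80634166e-02]
 [ 9.99999882e-01  1.77705336e-04 -4.51599691e-04 -2.26629671e-05]
 [ 4.82781492e-04 -2.69484875e-01  9.63004501e-01 -1.43112092e-01]
 [ 0.00000000e+00  0.00000000e+00  0.00000000e+00  1.00000000e+00]]
```

>>> {"api": "send_rows", "payload": {
  "translation": [
    [-0.94,-0.56,-0.14],
    [-0.94,-0.56,-0.14],
    [-0.94,-0.56,-0.14],
    [-0.94,-0.56,-0.14],
    [-0.94,-0.56,-0.14]
  ],
  "rotation": [
    [0,0,0],
    [0,0,0],
    [0,0,0],
    [0,0,0],
    [0,0,0]
  ],
  "grip": [85,85,85,85,85]
}}

```text
time: 0.78
eef_pos: [0.2757, 0.5407, 0.252]
tcp_rot: [0.118, 0.993, -0.0, -0.0]
contact_force: [0.0, -0.1, 0.5]
opening: 0.994
```

>>> {"api": "send_rows", "payload": {
  "translation": [
    [-0.94,-0.56,-0.14],
    [-0.94,-0.56,-0.14],
    [-0.94,-0.56,-0.14],
    [-0.94,-0.56,-0.14],
    [-0.94,-0.56,-0.14]
  ],
  "rotation": [
    [0,0,0],
    [0,0,0],
    [0,0,0],
    [0,0,0],
    [0,0,0]
  ],
  "grip": [85,85,85,85,85]
}}

```text
time: 1.4
eef_pos: [0.3931, 0.4261, 0.2731]
tcp_rot: [0.118, 0.993, -0.0, -0.0]
contact_force: [0.1, 0.4, -0.2]
opening: 0.998
```

```bash
python3 plan.py p -20 20 150 r
```

```text
panel now [-110.8  287.6  281.1] ang err [ -0.6  -30.02  -2.13] F [ 0.1   0.39 -0.15] t 1.4 op 0.9983240967666526
9 rot [-0.01, -0.67, -0.05]
[[-0.57, -0.97, 0.25], [-0.55, -0.97, 0.28], [-0.53, -0.98, 0.31], [-0.51, -0.98, 0.34], [-0.48, -0.98, 0.37], [-0.46, -0.98, 0.4], [-0.43, -0.98, 0.42], [-0.4, -0.99, 0.45], [-0.37, -0.99, 0.47]]
```

>>> {"api": "send_rows", "payload": {
  "translation": [
    [-0.57,-0.97,0.25],
    [-0.55,-0.97,0.28],
    [-0.53,-0.98,0.31],
    [-0.51,-0.98,0.34],
    [-0.48,-0.98,0.37]
  ],
  "rotation": [
    [0,-0.67,-0.05],
    [0,-0.67,-0.05],
    [0,-0.67,-0.05],
    [0,-0.67,-0.05],
    [0,-0.67,-0.05]
  ],
  "grip": [85,85,85,85,85]
}}

```text
time: 2.02
eef_pos: [0.4418, 0.2643, 0.2358]
tcp_rot: [0.105, 0.984, -0.017, 0.145]
contact_force: [0.3, -0.6, -0.1]
opening: 0.996
```

>>> {"api": "send_rows", "payload": {
  "translation": [
    [-0.46,-0.98,0.4],
    [-0.43,-0.98,0.42],
    [-0.4,-0.99,0.45],
    [-0.37,-0.99,0.47],
    [0,0,0]
  ],
  "rotation": [
    [0,-0.67,-0.05],
    [0,-0.67,-0.05],
    [0,-0.67,-0.05],
    [0,-0.67,-0.05],
    [0,0,0]
  ],
  "grip": [85,85,85,85,85]
}}

```text
time: 2.65
eef_pos: [0.4806, 0.1344, 0.205]
tcp_rot: [0.096, 0.961, -0.031, 0.257]
contact_force: [0.7, 0.4, 0.1]
opening: 0.996
```

```bash
python3 plan.py p 28 -85 100 r; python3 - <<'E'
from plant import ctrl,eyes
import cv2,numpy as np
s=ctrl.get_state();r=eyes.read_camera('wrist');cv2.imwrite('pics/w1.png',r['image'])
np.savez('pics/w1.npz',K=r['mtx'],H=r['hand_eye'],p=s['eef_pos'],q=s['tcp_rot'])
E
```

```text
panel now [-21.   18.7 150.7] ang err [-0.66 -0.02  0.12] F [0.75 0.37 0.1 ] t 2.65 op 0.996208506898538
4 rot [-0.03, -0.0, 0.01]
[[-0.41, -0.86, 0.43], [-0.41, -0.86, 0.43], [-0.41, -0.86, 0.43], [-0.41, -0.86, 0.43]]
```

View pics/w1.png

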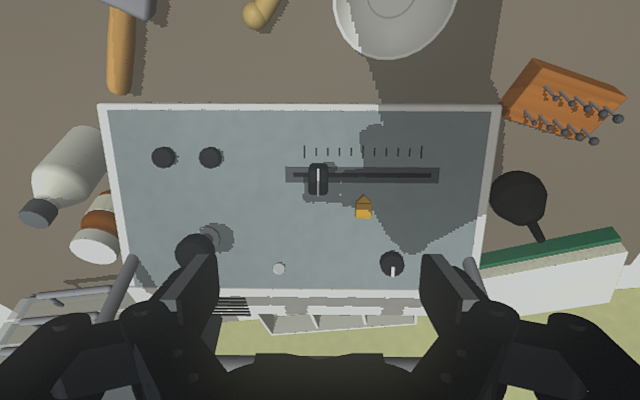

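Wrist view: marker tip at (363,195), grip with its white line at x≈318 (rows 165–195), knob head centre at about (195,250), panel front corners at (98,104) and (501,104).

```bash
cat > wr.py <<'E'
from plan import *
def wcam(f):
    d=np.load(f);H=d['H'];q=R.from_quat(d['q']);M=q*R.from_matrix(H[:3,:3]);return d['K'],d['p']+q.apply(H[:3,3]),M
def ray(px,c,n,CC=None):
    K,t,r=c;v=r.apply(np.linalg.inv(K)@[*px,1]);nw=-Z;o=con(pan(0,0,n),C);k=((o-t)@nw)/(v@nw);return panel(t+k*v).round(1)
E
python3 - <<'E'
from wr import *
w=wcam('pics/w1.npz')
for nm,px,n in [('markertip',(363,195),.008),('marker0',(363,195),0.0),('griptop ctr',(318,181),.032),('gl',(309,181),.032),('gr',(328,181),.032),('trL',(285,174),0.002),('trR',(439,175),.002),('knob',(195,250),.033),('BL',(98,104),0),('BR',(501,104),0),('gl',(111,110),0),('gr',(489,111),0),('TL',(133,290),0)]: print(nm,ray(px,w,n))
E
```

```text
markertip [-13.9  55.2   8. ]
marker0 [-11.8  56.2  -0. ]
griptop ctr [-31.3  16.5  32. ]
gl [-31.3   9.4  32. ]
gr [-31.4  24.4  32. ]
trL [-30.9 -12.8   2. ]
trR [-30.6 121.3   2. ]
knob [ 27.8 -86.   33. ]
BL [ -89.3 -168.4   -0. ]
BR [-90.1 167.2  -0. ]
gl [ -84.5 -158.2   -0. ]
gr [-84.5 158.1  -0. ]
TL [  85.3 -164.3   -0. ]
```

Wrist and fixed cameras agree within 1–2 mm: knob (28, −85.5), grip y 16.5, marker y 55. The track and panel sizes match too. Approaching the knob.

>>> {"api": "send_rows", "payload": {
  "translation": [
    [-0.41,-0.87,0.43],
    [-0.41,-0.87,0.43],
    [-0.41,-0.87,0.43],
    [-0.41,-0.87,0.43],
    [0,0,0]
  ],
  "rotation": [
    [-0.03,0,0],
    [-0.03,0,0],
    [-0.03,0,0],
    [-0.03,0,0],
    [0,0,0]
  ],
  "grip": [85,85,85,85,85]
}}

```text
time: 3.32
eef_pos: [0.5293, 0.0194, 0.188]
tcp_rot: [0.094, 0.961, -0.026, 0.259]
contact_force: [-0.9, 0.3, -0.9]
opening: 0.991
```

```bash
python3 plan.py p 28 -85.5 15 r 4
```

```text
panel now [ 31.4 -84.5 100.8] ang err [0.04 0.13 0.14] F [-0.87  0.27 -0.95] t 3.325 op 0.9913281587553425
3 rot [0.0, 0.01, 0.01]
[[0.04, -0.01, 0.95], [0.04, -0.01, 0.95], [0.04, -0.01, 0.95]]
```

>>> {"api": "send_rows", "payload": {
  "translation": [
    [0.06,-0.02,0.72],
    [0.05,-0.01,0.72],
    [0,0,0.72],
    [0,0,0.7],
    [0,0,0]
  ],
  "rotation": [
    [0,0.02,0.02],
    [0,0,0],
    [0,0,0],
    [0,0,0],
    [0,0,0]
  ],
  "grip": [85,85,85,85,85]
}}

```text
time: 3.95
eef_pos: [0.5671, 0.013, 0.1104]
tcp_rot: [0.093, 0.962, -0.025, 0.256]
contact_force: [-0.6, 0.2, 0.3]
opening: 0.999
```

```bash
python3 plan.py p 28 -85.5 15 r
```

```text
panel now [ 25.8 -83.3  14.4] ang err [ 0.13 -0.15  0.23] F [-0.6   0.23  0.26] t 3.95 op 0.9994448192632509
1 rot [0.03, -0.03, 0.05]
[[-0.07, -0.07, -0.02]]
```

>>> {"api": "send_rows", "payload": {
  "translation": [
    [-0.07,-0.06,0],
    [0,0,0],
    [0,0,0],
    [0,0,0],
    [0,0,0]
  ],
  "rotation": [
    [0.03,0,0.03],
    [0,0,0],
    [0,0,0],
    [0,0,0],
    [0,0,0]
  ],
  "grip": [50,34,24,24,24],
  "squeeze": 30
}}

```text
time: 4.58
eef_pos: [0.5694, 0.0098, 0.1138]
tcp_rot: [0.095, 0.961, -0.026, 0.258]
contact_force: [-4.2, 3.7, 7.0]
opening: 0.339
```

>>> {"api": "send_rows", "payload": {
  "translation": [
    [0,0,0],
    [0,0,0]
  ],
  "rotation": [
    [0,0,0],
    [0,0,0]
  ],
  "grip": [20,20]
}}

```text
time: 4.82
eef_pos: [0.5694, 0.0098, 0.1138]
tcp_rot: [0.095, 0.961, -0.026, 0.258]
contact_force: [-4.4, 3.7, 7.0]
opening: 0.342
```

```bash
cat > f.py <<'E'
from plan import *
s=ctrl.get_state();print(panel(s['eef_pos']).round(2),'F n,s,y',*[round(float(s['contact_force']@v),2) for v in (-Z,np.cross(Z,Y),Y)],s['time'],round(s['opening']*85.4,1))
E
python3 f.py
```

```text
[ 30.   -86.04  15.91] F n,s,y 8.6 -0.89 2.77 4.825 29.2
```

>>> {"api": "send_rows", "payload": {
  "translation": [
    [0,0,-0.05]
  ],
  "rotation": [
    [0,0,0]
  ],
  "grip": [20]
}}

```text
time: 4.95
eef_pos: [0.5688, 0.0099, 0.1146]
tcp_rot: [0.095, 0.961, -0.026, 0.259]
contact_force: [1.9, 4.0, 0.5]
opening: 0.341
```

>>> {"api": "send_rows", "payload": {
  "translation": [
    [0,0,-0.05]
  ],
  "rotation": [
    [0,0,0]
  ],
  "grip": [20]
}}

```text
time: 5.08
eef_pos: [0.5681, 0.01, 0.1159]
tcp_rot: [0.095, 0.961, -0.026, 0.259]
contact_force: [2.8, 4.5, 0.7]
opening: 0.337
```

>>> {"api": "send_rows", "payload": {
  "translation": [
    [0,0,-0.05]
  ],
  "rotation": [
    [0,0,0]
  ],
  "grip": [20]
}}

```text
time: 5.2
eef_pos: [0.5674, 0.0101, 0.1171]
tcp_rot: [0.095, 0.961, -0.026, 0.259]
contact_force: [2.7, 4.9, -0.3]
opening: 0.338
```

>>> {"api": "send_rows", "payload": {
  "translation": [
    [0,0,-0.04]
  ],
  "rotation": [
    [0,0,0]
  ],
  "grip": [20]
}}

```text
time: 5.32
eef_pos: [0.5668, 0.0102, 0.1182]
tcp_rot: [0.095, 0.961, -0.026, 0.259]
contact_force: [2.5, 3.5, 0.7]
opening: 0.342
```

```bash
python3 f.py
```

```text
[ 29.96 -86.07  21.02] F n,s,y -0.31 1.89 3.96 5.325 29.2
```

>>> {"api": "send_rows", "payload": {
  "translation": [
    [0,0,-0.05]
  ],
  "rotation": [
    [0,0,0]
  ],
  "grip": [20]
}}

```text
time: 5.45
eef_pos: [0.5661, 0.0104, 0.1194]
tcp_rot: [0.095, 0.961, -0.026, 0.259]
contact_force: [2.4, 4.7, -0.5]
opening: 0.343
```

>>> {"api": "send_rows", "payload": {
  "translation": [
    [0,0,-0.05]
  ],
  "rotation": [
    [0,0,0]
  ],
  "grip": [20]
}}

```text
time: 5.58
eef_pos: [0.5654, 0.0105, 0.1208]
tcp_rot: [0.095, 0.961, -0.026, 0.259]
contact_force: [2.4, 4.9, -0.1]
opening: 0.346
```

>>> {"api": "send_rows", "payload": {
  "translation": [
    [0,0,-0.05]
  ],
  "rotation": [
    [0,0,0]
  ],
  "grip": [20]
}}

```text
time: 5.7
eef_pos: [0.5646, 0.0107, 0.1221]
tcp_rot: [0.095, 0.961, -0.026, 0.259]
contact_force: [3.7, 5.0, 0.8]
opening: 0.336
```

>>> {"api": "send_rows", "payload": {
  "translation": [
    [0,0,-0.05]
  ],
  "rotation": [
    [0,0,0]
  ],
  "grip": [20]
}}

```text
time: 5.82
eef_pos: [0.5639, 0.0108, 0.1234]
tcp_rot: [0.095, 0.961, -0.026, 0.259]
contact_force: [2.8, 5.0, -0.2]
opening: 0.337
```

```bash
python3 f.py
```

```text
[ 29.98 -86.09  27.02] F n,s,y -1.09 1.44 5.42 5.825 28.8
```

>>> {"api": "send_rows", "payload": {
  "translation": [
    [0,0,-0.05]
  ],
  "rotation": [
    [0,0,0]
  ],
  "grip": [20]
}}

```text
time: 5.95
eef_pos: [0.5632, 0.011, 0.1246]
tcp_rot: [0.095, 0.961, -0.026, 0.259]
contact_force: [3.5, 4.9, -0.7]
opening: 0.338
```

>>> {"api": "send_rows", "payload": {
  "translation": [
    [0,0,-0.05]
  ],
  "rotation": [
    [0,0,0]
  ],
  "grip": [20]
}}

```text
time: 6.08
eef_pos: [0.5625, 0.0111, 0.1258]
tcp_rot: [0.096, 0.961, -0.026, 0.259]
contact_force: [5.1, 4.6, -3.6]
opening: 0.335
```

>>> {"api": "send_rows", "payload": {
  "translation": [
    [0,0,-0.05]
  ],
  "rotation": [
    [0,0,0]
  ],
  "grip": [20]
}}

```text
time: 6.2
eef_pos: [0.5618, 0.0113, 0.127]
tcp_rot: [0.095, 0.961, -0.026, 0.259]
contact_force: [4.2, 5.1, -0.9]
opening: 0.337
```

>>> {"api": "send_rows", "payload": {
  "translation": [
    [0,0,-0.04]
  ],
  "rotation": [
    [0,0,0]
  ],
  "grip": [20]
}}

```text
time: 6.32
eef_pos: [0.5611, 0.0114, 0.1282]
tcp_rot: [0.095, 0.961, -0.026, 0.259]
contact_force: [2.8, 5.0, 0.6]
opening: 0.336
```

```bash
python3 f.py
```

```text
[ 29.96 -86.03  32.62] F n,s,y -0.3 1.81 5.46 6.325 28.7
```

Force peaked at about −5.2 N with the knob about 13 mm out, then fell to about 0 at 16 mm, so the hump is passed and the knob is at its click. Releasing.

>>> {"api": "send_rows", "payload": {
  "translation": [
    [0,0,0],
    [0,0,0],
    [0,0,0],
    [0,0,0],
    [0,0,0]
  ],
  "rotation": [
    [0,0,0],
    [0,0,0],
    [0,0,0],
    [0,0,0],
    [0,0,0]
  ],
  "grip": [60,70,70,70,70]
}}

```text
time: 6.95
eef_pos: [0.5605, 0.011, 0.1278]
tcp_rot: [0.095, 0.961, -0.026, 0.258]
contact_force: [-0.9, 0.2, 0.1]
opening: 0.823
```

>>> {"api": "send_rows", "payload": {
  "translation": [
    [0,0,0],
    [0,0,-0.8],
    [0,0,-0.8],
    [0,0,0],
    [0,0,0]
  ],
  "rotation": [
    [0,0,0],
    [0,0,0],
    [0,0,0],
    [0,0,0],
    [0,0,0]
  ],
  "grip": [70,70,70,70,70]
}}

```text
time: 7.58
eef_pos: [0.5369, 0.0159, 0.1687]
tcp_rot: [0.095, 0.961, -0.026, 0.258]
contact_force: [0.5, -0.1, -0.7]
opening: 0.816
```

```bash
python3 f.py; python3 plan.py p -31 16.5 90 r;python3 - <<'E'
from plant import ctrl,eyes
import cv2,numpy as np
s=ctrl.get_state();r=eyes.read_camera('wrist');a=r['image'];b=eyes.read_camera('side')['image'][85:285,225:405]
np.savez('pics/w2.npz',K=r['mtx'],H=r['hand_eye'],p=s['eef_pos'],q=s['tcp_rot'])
b=cv2.resize(b,(360,400),interpolation=cv2.INTER_CUBIC);cv2.imwrite('pics/w2.png',np.hstack([a[:,200:],b]))
E
```

```text
[ 28.86 -86.44  80.04] F n,s,y -0.88 0.04 0.04 7.575 69.7
panel now [ 28.9 -86.4  80. ] ang err [-0.08  0.    0.  ] F [ 0.47 -0.05 -0.74] t 7.575 op 0.8160330602266963
4 rot [-0.0, 0.0, 0.0]
[[0.5, 0.86, -0.08], [0.5, 0.86, -0.08], [0.5, 0.86, -0.08], [0.5, 0.86, -0.08]]
```

View pics/w2.png

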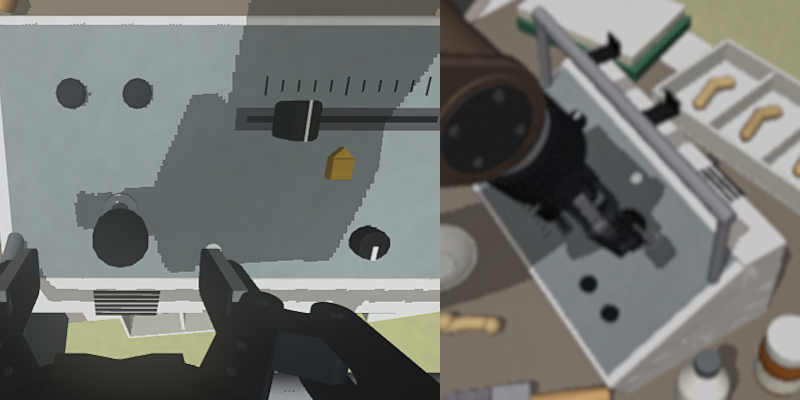

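The knob stands about 16–17 mm out: its head is 57 px wide with its centre at about row 238, matching the prediction for out rather than home. It stayed there after release. Going to the speed grip.

>>> {"api": "send_rows", "payload": {
  "translation": [
    [0.5,0.86,-0.08],
    [0.5,0.86,-0.08],
    [0.5,0.86,-0.08],
    [0.5,0.86,-0.08],
    [0,0,0]
  ],
  "rotation": [
    [0,0,0],
    [0,0,0],
    [0,0,0],
    [0,0,0],
    [0,0,0]
  ],
  "grip": [70,60,60,60,60]
}}

```text
time: 8.3
eef_pos: [0.5006, 0.1295, 0.1457]
tcp_rot: [0.094, 0.962, -0.026, 0.256]
contact_force: [0.4, 0.1, -0.3]
opening: 0.703
```

```bash
python3 - <<'E'
from wr import *
w=wcam('pics/w2.npz')
for nm,px,n in [('markertip',(541,148),.008),('gripline',(510,120),.032),('grip tl',(497,103),.032),('gripR',(522,120),.032)]: print(nm,ray(px,w,n))
E
python3 plan.py p -31 16.5 13 r
```

```text
markertip [-13.1  53.1   8. ]
gripline [-31.2  17.9  32. ]
grip tl [-40.1   9.5  32. ]
gripR [-31.2  24.4  32. ]
panel now [-32.8  17.8  89.1] ang err [-0.04 -0.14  0.2 ] F [ 0.42  0.07 -0.31] t 8.3 op 0.702975078675257
3 rot [-0.0, -0.01, 0.01]
[[-0.02, -0.01, 0.85], [-0.02, -0.01, 0.85], [-0.02, -0.01, 0.85]]
```

>>> {"api": "send_rows", "payload": {
  "translation": [
    [-0.02,-0.01,0.85],
    [-0.02,-0.01,0.85],
    [-0.02,-0.01,0.82],
    [0,0,0],
    [0,0,0]
  ],
  "rotation": [
    [0,0,0.02],
    [0,0,0],
    [0,0,0],
    [0,0,0],
    [0,0,0]
  ],
  "grip": [60,60,60,50,40]
}}

```text
time: 8.93
eef_pos: [0.5404, 0.119, 0.0834]
tcp_rot: [0.097, 0.961, -0.026, 0.258]
contact_force: [0.4, -0.5, -0.1]
opening: 0.469
```

```bash
python3 f.py
```

```text
[-28.38  15.39  14.51] F n,s,y -0.33 0.32 -0.39 8.925 40.1
```

>>> {"api": "send_rows", "payload": {
  "translation": [
    [0.07,0.03,0],
    [0,0,0],
    [0,0,0],
    [0,0,0],
    [0,0,0]
  ],
  "rotation": [
    [0,0,0],
    [0,0,0],
    [0,0,0],
    [0,0,0],
    [0,0,0]
  ],
  "grip": [30,20,10,8,8],
  "squeeze": 20
}}

```text
time: 9.55
eef_pos: [0.5386, 0.1209, 0.0827]
tcp_rot: [0.096, 0.961, -0.026, 0.258]
contact_force: [-6.0, 0.4, 6.1]
opening: 0.176
```

>>> {"api": "send_rows", "payload": {
  "translation": [
    [0,0,0],
    [0,0,0],
    [0,0,0]
  ],
  "rotation": [
    [0,0,0],
    [0,0,0],
    [0,0,0]
  ],
  "grip": [8,8,8]
}}

```text
time: 9.93
eef_pos: [0.5385, 0.1209, 0.0827]
tcp_rot: [0.096, 0.961, -0.026, 0.258]
contact_force: [-6.1, 1.3, 6.2]
opening: 0.182
```

```bash
python3 f.py
```

```text
[-30.66  16.92  15.01] F n,s,y 8.45 -2.28 0.07 9.925 15.5
```

>>> {"api": "send_rows", "payload": {
  "translation": [
    [0,0.3,-0.03],
    [0,0.35,0],
    [0,0.35,0],
    [0,0.28,0],
    [0,0,0]
  ],
  "rotation": [
    [0,0,0],
    [0,0,0],
    [0,0,0],
    [0,0,0],
    [0,0,0]
  ],
  "grip": [8,8,8,8,8]
}}

```text
time: 10.55
eef_pos: [0.5462, 0.1596, 0.0828]
tcp_rot: [0.096, 0.961, -0.025, 0.259]
contact_force: [4.3, 1.5, -4.7]
opening: 0.183
```

>>> {"api": "send_rows", "payload": {
  "translation": [
    [0,0,0]
  ],
  "rotation": [
    [0,0,0]
  ],
  "grip": [8]
}}

```text
time: 10.68
eef_pos: [0.5462, 0.1592, 0.0828]
tcp_rot: [0.096, 0.961, -0.025, 0.259]
contact_force: [5.6, 1.1, -5.0]
opening: 0.181
```

```bash
python3 f.py; python3 - <<'E'
from plant import ctrl,eyes
import cv2,numpy as np
s=ctrl.get_state();r=eyes.read_camera('wrist');cv2.imwrite('pics/w3.png',r['image'])
np.savez('pics/w3.npz',K=r['mtx'],H=r['hand_eye'],p=s['eef_pos'],q=s['tcp_rot'])
E
```

```text
[-30.61  55.95  15.12] F n,s,y -6.95 2.06 2.21 10.675 15.4
```

View pics/w3.png

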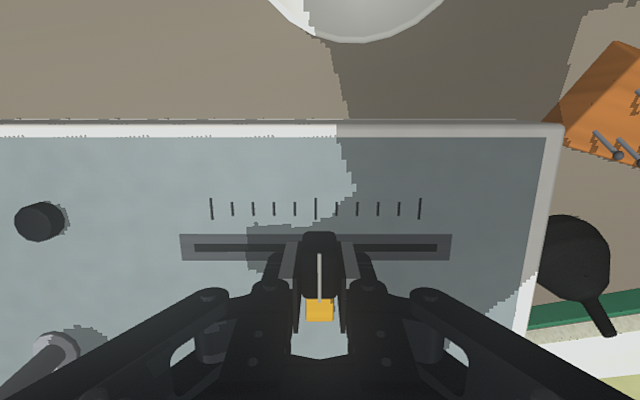

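The grip's line (x≈319) and the marker's centre (x≈320) line up. Releasing and backing off.

>>> {"api": "send_rows", "payload": {
  "translation": [
    [0,0,0.02],
    [0,0,0],
    [0,0,0],
    [0,0,0],
    [0,0,0]
  ],
  "rotation": [
    [0,0,0],
    [0,0,0],
    [0,0,0],
    [0,0,0],
    [0,0,0]
  ],
  "grip": [8,30,44,44,44]
}}

```text
time: 11.35
eef_pos: [0.5459, 0.1583, 0.0821]
tcp_rot: [0.096, 0.961, -0.026, 0.258]
contact_force: [0.2, -0.6, -0.2]
opening: 0.517
```

>>> {"api": "send_rows", "payload": {
  "translation": [
    [0,0,0],
    [0,0,-0.9],
    [0,0,-0.9],
    [0,0,-0.9],
    [0,0,0]
  ],
  "rotation": [
    [0,0,0],
    [0,0,0],
    [0,0,0],
    [0,0,0],
    [0,0,0]
  ],
  "grip": [44,44,44,44,44]
}}

```text
time: 11.98
eef_pos: [0.5071, 0.167, 0.1546]
tcp_rot: [0.096, 0.96, -0.025, 0.26]
contact_force: [-0.7, 0.1, -0.8]
opening: 0.516
```

```bash
python3 f.py; python3 plan.py p 28.5 -86 95 r; python3 - <<'E'
from plant import ctrl,eyes
import cv2,numpy as np
s=ctrl.get_state();r=eyes.read_camera('wrist');a=r['image']
cv2.imwrite('pics/w4.png',a)
np.savez('pics/w4.npz',K=r['mtx'],H=r['hand_eye'],p=s['eef_pos'],q=s['tcp_rot'])
E
```

```text
[-29.19  55.93  97.22] F n,s,y -0.35 -1.05 -0.09 11.975 44.1
panel now [-29.2  55.9  97.2] ang err [ 0.05  0.29 -0.12] F [-0.74  0.06 -0.82] t 11.975 op 0.5162408843274598
5 rot [0.0, 0.01, -0.0]
[[-0.39, -0.95, 0.02], [-0.39, -0.95, 0.02], [-0.39, -0.95, 0.02], [-0.39, -0.95, 0.02], [-0.38, -0.95, 0.02]]
```

View pics/w4.png

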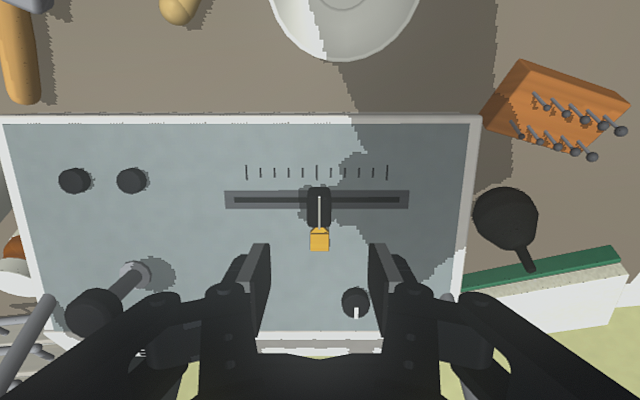

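The marker tip (319,228) and the grip line (x≈319) are aligned within about 0.5 mm. The knob is still out at lower left. Going over to push it home with shut fingers.

>>> {"api": "send_rows", "payload": {
  "translation": [
    [-0.39,-0.95,0.02],
    [-0.39,-0.95,0.02],
    [-0.39,-0.95,0.02],
    [-0.39,-0.95,0.02],
    [-0.38,-0.95,0.02]
  ],
  "rotation": [
    [0,0,0],
    [0,0,0],
    [0,0,0],
    [0,0,0],
    [0,0,0]
  ],
  "grip": [30,10,0,0,0]
}}

```text
time: 12.65
eef_pos: [0.5286, 0.0151, 0.1772]
tcp_rot: [0.097, 0.961, -0.026, 0.257]
contact_force: [-2.0, 0.3, -0.5]
opening: 0.001
```

>>> {"api": "send_rows", "payload": {
  "translation": [
    [0,0,0],
    [0,0,0]
  ],
  "rotation": [
    [0,0,0],
    [0,0,0]
  ],
  "grip": [0,0]
}}

```text
time: 12.9
eef_pos: [0.5283, 0.0166, 0.1774]
tcp_rot: [0.097, 0.961, -0.026, 0.257]
contact_force: [0.3, -0.5, 0.1]
opening: -0.001
```

```bash
python3 f.py; python3 plan.py p 28.5 -86 42 r
```

```text
[ 25.82 -87.34  91.84] F n,s,y -0.12 0.42 -0.42 12.9 -0.1
panel now [ 25.8 -87.3  91.8] ang err [-0.09 -0.1  -0.13] F [ 0.33 -0.49  0.11] t 12.9 op -0.000618991061621901
2 rot [-0.01, -0.01, -0.01]
[[-0.05, 0.02, 0.83], [-0.05, 0.02, 0.83]]
```

>>> {"api": "send_rows", "payload": {
  "translation": [
    [-0.05,0.03,0.4],
    [-0.05,0.02,0.4],
    [0,0,0.2],
    [0,0,0.2],
    [0,0,0.2]
  ],
  "rotation": [
    [0,0,0],
    [0,0,0],
    [0,0,0],
    [0,0,0],
    [0,0,0]
  ],
  "grip": [0,0,0,0,0]
}}

```text
time: 13.52
eef_pos: [0.5525, 0.0133, 0.1437]
tcp_rot: [0.096, 0.961, -0.026, 0.258]
contact_force: [-0.3, -0.2, 0.1]
opening: 0.006
```

```bash
python3 f.py
```

```text
[ 30.07 -85.86  50.41] F n,s,y 0.21 -0.15 -0.2 13.525 0.5
```

>>> {"api": "send_rows", "payload": {
  "translation": [
    [0,0,0.14],
    [0,0,0.1],
    [0,0,0.06],
    [0,0,0]
  ],
  "rotation": [
    [0,0,0],
    [0,0,0],
    [0,0,0],
    [0,0,0]
  ],
  "grip": [0,0,0,0]
}}

```text
time: 14.02
eef_pos: [0.5564, 0.0124, 0.1371]
tcp_rot: [0.096, 0.961, -0.026, 0.257]
contact_force: [-8.4, 0.6, 7.5]
opening: 0.003
```

```bash
python3 f.py
```

```text
[ 30.23 -85.96  42.73] F n,s,y 10.68 -3.46 -1.1 14.025 0.3
```

>>> {"api": "send_rows", "payload": {
  "translation": [
    [0,0,0.05],
    [0,0,0]
  ],
  "rotation": [
    [0,0,0],
    [0,0,0]
  ],
  "grip": [0,0]
}}

```text
time: 14.28
eef_pos: [0.5567, 0.0124, 0.1371]
tcp_rot: [0.096, 0.961, -0.026, 0.257]
contact_force: [-20.1, 3.0, 19.7]
opening: 0.001
```

```bash
python3 f.py
```

```text
[ 30.41 -85.9   42.58] F n,s,y 27.24 -7.7 -0.97 14.275 0.1
```

>>> {"api": "send_rows", "payload": {
  "translation": [
    [0,0,-0.5],
    [0,0,-0.9],
    [0,0,-0.9],
    [0,0,-0.9],
    [0,0,0]
  ],
  "rotation": [
    [0,0,0],
    [0,0,0],
    [0,0,0],
    [0,0,0],
    [0,0,0]
  ],
  "grip": [0,0,0,0,0]
}}

```text
time: 14.9
eef_pos: [0.5113, 0.0218, 0.2208]
tcp_rot: [0.096, 0.96, -0.026, 0.261]
contact_force: [-0.3, -0.7, -0.5]
opening: 0.001
```

>>> {"api": "send_rows", "payload": {
  "translation": [
    [0.5,0.8,0],
    [0.5,0.8,0],
    [0.5,0.8,0],
    [0.5,0.8,0],
    [0,0,0]
  ],
  "rotation": [
    [0,0,0],
    [0,0,0],
    [0,0,0],
    [0,0,0],
    [0,0,0]
  ],
  "grip": [0,0,0,0,0]
}}

```text
time: 15.52
eef_pos: [0.4773, 0.1273, 0.1856]
tcp_rot: [0.095, 0.962, -0.026, 0.256]
contact_force: [0.4, 0.3, 0.0]
opening: 0.004
```

```bash
python3 f.py; python3 - <<'E'
from plant import ctrl,eyes
import cv2,numpy as np
s=ctrl.get_state();r=eyes.read_camera('wrist');a=r['image']
cv2.imwrite('pics/w5.png',a)
np.savez('pics/w5.npz',K=r['mtx'],H=r['hand_eye'],p=s['eef_pos'],q=s['tcp_rot'])
from wr import *
K,t,q=wcam('pics/w5.npz')
for n in (.033,.049): print(n,proj(con(pan(.0285,-.0855,n),C),(K,t,q)))
E
```

```text
[-32.24  11.15 134.75] F n,s,y -0.13 0.27 0.32 15.525 0.3
0.033 [[197.421641   273.22586554]]
0.049 [[190.04448289 283.33514859]]
```

View pics/w5.png

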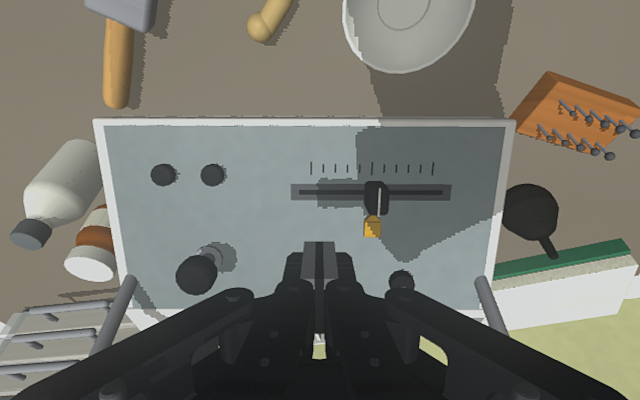

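```bash
python3 - <<'E'
from wr import *
w=wcam('pics/w5.npz');print(ray((379,200),w,.032),ray((373,218),w,.008),ray((373,218),w,.004),ray((197,274),w,.033))
from plant import ticket;print(ctrl.get_state()['contact_force'],ticket.sign_off())
E
```

```text
[-31.9  56.1  32. ] [-9.7 56.2  8. ] [-8.4 56.9  4. ] [ 29.2 -85.9  33. ]
the job is handed in; nothing more can be done
[ 0.53000552 -0.34339345 -0.3839164 ] None
```

The run-up check is done and handed in at about 15.5 s of the 50 s allowed; `sign_off` reports no verdict, so the result rests on my own checks.

- **Knob out:** I pulled it slowly. The force peaked at about 5 N near 13 mm and dropped to about 0 N near 16 mm, so I let go there. The wrist picture showed it staying about 16 mm out. It did not trip.
- **Speed grip:** I gripped it at y ≈ 16.9 mm, slid it about 39 mm and let go. In the last picture the grip's middle is at y ≈ 56.1 mm and the marker tip at 56.2 to 56.9 mm. That is within about 1 mm, against the 4 mm allowed.
- **Knob home:** I pushed it to its hard stop. Going from 10.7 N to 27 N moved it no further, and the last picture shows it at its home position.
- **End state:** the arm stands clear of everything, and the force reading is only noise. I did not touch the marker, and the bench items still in view showed no disturbance.

**Small disagreements:**
- Marker estimates varied from 53 to 57 mm between views, because the height of its tip was uncertain. The two views from straight above it agreed with the grip to about 0.5 mm.
- The rail ends fitted the console model about 3 px worse than the panel corners did.

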